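# Release the transport catch and zero the dial of a bottle-cap torque tester

### The job

Get the cap torque tester ready for use: slide its steel transport catch fully away from the dial, so that the bezel is free, then turn the bezel until the broad zero mark on the dial stands right under the tip of the needle, closer than half a dial division. Let go of it, and leave the flask, jar and cup where they stand.

Things in the scene. Friction and masses are not known exactly. Their poses are not given: they have to be found in the camera images.
- tester: White bench instrument, fixed: box 310 x 150 mm, 60 mm high. Origin: on the dial axis, at the bench surface. x points from the dial to the bottle platform, z up; the box spans x -110 to +200, y -75 to +75 mm. The bezel turns about the vertical through the origin; the transport catch is on its -x side.
- platform (a point): Centre of the bottle platform's top, 125 mm from the dial axis along the tester's x, 68 mm above the bench: a disc of 50 mm radius with four black posts of 12 mm diameter, 25 mm either way from the centre in the tester's x and y, tops 113 mm above the bench.
- bezel_grip (a point): On the dial axis, 78 mm above the bench, half-way up the bezel's round aluminium grip ring: 64 mm diameter, side 67 to 89 mm above the bench, can be gripped across any diameter. Below it a flange of 68 mm diameter (61 to 67 mm up) with two lugs reaching 43.5 mm from the axis: the notch for the catch. The white dial card in the ring turns with it; 36 divisions of 10 degrees.
- zero_mark (a point): Point on the broad black zero mark of the dial card (a bar 5 mm wide and 9 mm long, the only broad one; a black patch on the ring's rim continues it), 22 mm from the dial axis. It turns with the bezel.
- needle_tip (a point): Tip of the dark steel needle, 22 mm from the dial axis, above the dial card; its other end is a round hub of 10 mm diameter on the axis, without a tail. The needle stays still while the bezel turns. The dial reads zero when zero_mark is under needle_tip.
- bezel (a joint): Angle of the bezel (rad), growing counter-clockwise seen from above, 0 at the start; no end stops. The zero is NOT at a fixed value: it depends on the needle. It stays where it is left (friction 0.05 N m). While the catch is in, it has only about 2 degrees of play.
- catch (a joint): Travel of the transport catch (m): 0 = in (tongue in the bezel's notch, bezel locked), 0.016 = fully out, away from the dial, along the tester's -x. The bezel is free from about 0.007. It stays where it is left (about 1.5 N of friction).
- catch_tab (a point): Centre of the catch's upright steel tab, 14 x 14 mm and 24 mm high (67 to 91 mm above the bench), 62 mm from the dial axis on the tester's -x side when in, 78 mm when out. Grip it across the tester's y direction and slide it along the tester's -x.
- flask_mid (a point): Centre of a white plastic flask with a blue cap, 60 mm diameter, 170 mm high, loose, standing near the tester; may stand close to the dial. Leave it alone.
- jar_mid (a point): Centre of an amber glass jar with a white cap, 60 mm diameter, 75 mm high, loose, standing near the tester. Leave it alone.
- cup_mid (a point): Centre of an open white cup, 68 mm diameter at the rim, 85 mm high, loose, standing near the tester. Leave it alone.

How it is judged (in metres and radians):
On the way, in this order (a step that is already met when the one before it is completed fails the run):
1. the transport catch is slid out (more than 12 of its 16 mm) (value of joint catch above 0.012 m), for 0.2 s.
2. the zero mark stands under the needle tip, within half a division (5 degrees, 1.95 mm between the two points) (horizontal distance between zero_mark and needle_tip below 0.00195 m), for 0.3 s.
At the end, for the whole second after the job is handed in: The zero mark is under the needle tip within half a division (5 degrees, 1.95 mm between the points seen from above), the bezel is at rest, the catch is out by more than 12 of its 16 mm, and the flask, jar and cup stand within 25 mm of where they were (horizontal distance between zero_mark and needle_tip below 0.00195 m and value of joint catch above 0.012 m and velocity of joint bezel between -0.05 and 0.05 rad/s and distance of each of flask_mid, jar_mid, cup_mid from where it was at the start of the episode below 0.025 m); the robot touches nothing.
It fails at once if the flask, jar or cup is pushed more than 25 mm or tipped over (distance of any of flask_mid, jar_mid, cup_mid from where it was at the start of the episode above 0.025 m or angle between any of flask_mid, jar_mid, cup_mid's own z axis and vertical above 0.5 rad).
It also fails if it takes over 72 s, if anything falls off the work surface, if the arm or the gripper's body presses on something with over 40 N, if the wrist force passes 120 N, or if a joint passes its speed limit or range.

### The arm

A 6-joint arm with a two-finger parallel gripper is mounted at the origin on the work surface. World frame = base frame: x ahead of the robot, y to its left, z up, the work surface at z = 0. Lengths are in mm, angles in rad, forces in N, time in s.
With the tool pointing down it reaches from about 300 to 875 mm from the base axis. Payload 6.4 kg.
Tool frame: the origin (TCP) lies midway between the tips of the shut fingers; the grasp point (between the pads) lies 19 mm behind it (arm.tcp_to_grasp is the x of the grasp point in the tool frame, in mm); x points along the fingers, y is the direction in which the jaws open and shut, and the axes are right-handed (so a half turn about x gives the same grasp; the last joint's range is limited). The gripper opens to 88 mm and grips with 3 to 60 N. Pads are 18 mm wide; open, the fingers measure 123 mm over their backs; the gripper's body (75 mm by 187 mm) begins 45 mm behind the grasp point.
Start: joints at [-1.348, 0.181, 1.607, -0, 1.354, -0.206], TCP at [239.091, -522.95, 238.714] pointing down, gripper open.
Joint ranges: [-2.99, 2.99], [-0.89, 2.07], [0.3, 2.58], [-1.14, 4.28], [0, 2.63], [-3.12, 3.12]. Speed limits (rad/s): [2.57, 2.57, 3.01, 3.14, 3.14, 3.14].

### API

Orientations are given as a unit quaternion [x, y, z, w].
In Python, from rig import arm gives the robot as it stands.
- The arm moves only by the tool move_arm, never from a script. Its arguments are lists of equal length, an entry for each row: "fingers": the finger opening in mm, from 0 to 88.1; "delta_pos": the shift along the tool's x, y, z in mm, a list of three; "angular": the turn, a rotation vector about the tool's x, y, z in degrees, a list of three. In form: {"fingers": [fingers, ...], "delta_pos": [[tx, ty, tz], ...], "angular": [[wx, wy, wz], ...]}. A call has exactly 10 rows; each row shifts and turns the commanded pose from where the row before left it, along the tool's axes as they then stand; what a row does not reach is not made up. A row lasts 1/8 s, in which the tool goes at most 62.5 mm and 10.7 degrees, less where a joint would pass 70% of its speed; a pose out of reach is approached as far as the arm can. A call with a gripper value outside its range is refused whole. The fingers move at their own pace and stop on an object; "newtons" is the grip in N (left out, the last holds). Time passes only in rows, so rows that do not move let the fingers close, or fill a call up. It gives the time, the measured TCP pose, the force and the opening at its end, in the units of the state.
- arm.get_state(): the state, without advancing time (a new reading comes with each control period).
- arm.snapshot(name): name is "scene" or "side" or "wrist"; returns a dict with "image" (384x512x3 uint8, red, green, blue), "fx", "fy", "cx", "cy" (pixels), "R" (3x3) and "t" (3): a world point X has camera coordinates R X + t; the wrist camera has in their place "tool_from_camera" (4x4, takes a point from camera to tool coordinates, whose origin is the TCP and whose axes are the tool frame's). Camera axes: x right, y down, z forward; pixel columns grow to the right and rows downward; lengths in mm; the calibration is good to about 2 mm. A picture is of the moment at which its call begins: read the wrist's pose just before it. There is no depth.
- arm.hand_in(): hands the job in, once; it reports no verdict.
The state is a dict: "clock": time; "joint_positions": joint angles; "qd": joint speeds; "tau": joint torques, N m; "position": TCP position; "eef_rot": TCP orientation; "force": force on the tool from outside, world axes, zero at the start; "wrist_torque": the same for the moment, N m; "width": opening from 0.0 (shut) to 1.0 (fully open).
Only numpy, scipy, OpenCV 4.12 (cv2) and the standard library are available. Lean on these libraries where they do the work, as an engineer would, in place of code of your own. Each camera call takes 0.05 s, during which the arm holds its last target. There are 200 camera calls.

## Working session

There is one attempt and no reset: what is moved stays moved. The work goes in short steps, Python scripts to look and compute and a tool call to move; the robot and the scene stay as the last step left them, time stands still between calls to the robot, and variables do not carry over. Pictures are saved under pics/ and viewed, about 8 in all and at most 12, crops included, and the job is handed in when it is done.

Besides the shell and the picture viewer there is one more tool, called after "Call:" as name(argument=value, ...) on one line, values as JSON. move_arm: Moves the arm, as the interface text tells. Its arguments: {"type":"object","properties":{"fingers":{"type":"array","items":{"type":"number"}},"delta_pos":{"type":"array","items":{"type":"array","items":{"type":"number"}}},"angular":{"type":"array","items":{"type":"array","items":{"type":"number"}}},"newtons":{"type":"number"}},"required":["fingers","delta_pos","angular"]}

```bash
mkdir -p pics; ls; python3 - <<'E'
from rig import arm
import cv2,json,numpy as np,pickle
s=arm.get_state();print(s, arm.tcp_to_grasp)
d={}
for n in("scene","side","wrist"):
    d[n]=arm.snapshot(n);cv2.imwrite(f"pics/{n}0.png",d[n]["image"][:,:,::-1])
    print(n,{k:v for k,v in d[n].items() if k!="image"})
pickle.dump((s,d),open("s0.pkl","wb"))
cv2.imwrite("pics/all0.png",cv2.resize(np.hstack([d["scene"]["image"],d["side"]["image"]])[:,:,::-1],(800,300)))
E
```

```text
pics
{'clock': 0.0, 'joint_positions': array([-1.34828972e+00,  1.81519281e-01,  1.60798091e+00, -1.95435098e-05,
        1.35381995e+00, -2.06294621e-01]), 'qd': array([-0.00114881, -0.0008976 , -0.000929  , -0.00046821,  0.00181005,
        0.00132582]), 'tau': array([ 3.53344176e-04, -4.33874774e+01, -3.41848969e+01,  7.01488252e-02,
        3.86199716e-02, -1.52983457e-04]), 'position': array([ 238.96724433, -522.40602687,  237.83548146]), 'eef_rot': array([-0.69090466, -0.1510574 ,  0.69092805, -0.14983603]), 'force': array([-0.06947265, -0.35220507,  0.03613295]), 'wrist_torque': array([-0.03318889, -0.05588746,  0.00631607]), 'width': 1.0000821794019819} -18.700000000000003
scene {'fx': 398.4138294739022, 'fy': 398.4138294739022, 'cx': 255.8300283687425, 'cy': 186.71190538681716, 'R': array([[-0.05130504,  0.99865202,  0.00786972],
       [ 0.71725791,  0.04232956, -0.69552089],
       [-0.69491646, -0.03003911, -0.71846278]]), 't': array([ -22.48237389, -360.577788  , 1290.69608161])}
side {'fx': 353.34850458401, 'fy': 353.34850458401, 'cx': 257.15213066723874, 'cy': 189.67372245153888, 'R': array([[ 0.99746247, -0.06747018,  0.02272439],
       [-0.02951635, -0.68236961, -0.73041119],
       [ 0.0647874 ,  0.727887  , -0.68262955]]), 't': array([-598.3187086 ,  119.26888531,  734.48455721])}
wrist {'fx': 330.90407672659177, 'fy': 330.90407672659177, 'cx': 246.29365648508104, 'cy': 192.5435712969671, 'tool_from_camera': array([[ 3.70925306e-04, -2.77774377e-01,  9.60646271e-01,
        -1.45746666e+02],
       [ 9.99999664e-01,  8.04739152e-04, -1.53427197e-04,
        -6.20829587e-01],
       [-7.30451521e-04,  9.60646005e-01,  2.77774583e-01,
        -7.20299002e+01],
       [ 0.00000000e+00,  0.00000000e+00,  0.00000000e+00,
         1.00000000e+00]])}
```

View pics/scene0.png

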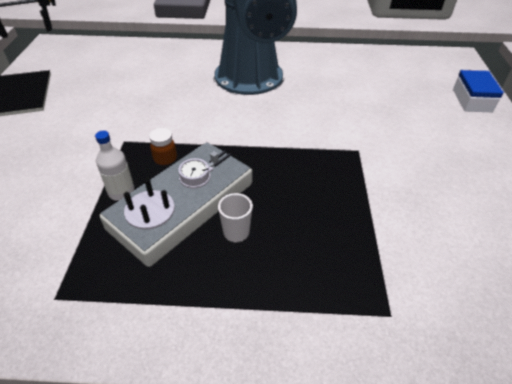

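View pics/side0.png

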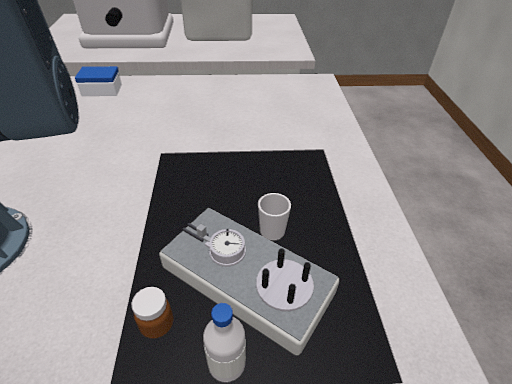

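The scene view shows the dial at about (195,172), platform (149,208), catch (217,157), flask (117,180), jar (163,150) and cup (236,218). In the side view the dial is at (228,243), platform (285,284) and catch (199,231). The needle points to about +x in the world, with the zero mark elsewhere.

```bash
cat > h.py <<'E'
import numpy as np
from scipy.spatial.transform import Rotation as Ro
def cam(c,s=None):
    if s is None: return c["R"].T, -c["R"].T@c["t"]
    T=np.asarray(c["tool_from_camera"]);Q=Ro.from_quat(s["eef_rot"]).as_matrix()
    return Q@T[:3,:3], Q@T[:3,3]+s["position"]
def ray(c,uv,z,s=None):
    M,o=cam(c,s);d=M@np.array([(uv[0]-c["cx"])/c["fx"],(uv[1]-c["cy"])/c["fy"],1.])
    return o+d*(z-o[2])/d[2]
def proj(c,X,s=None):
    M,o=cam(c,s);p=M.T@(np.asarray(X)-o);return np.array([c["cx"]+c["fx"]*p[0]/p[2],c["cy"]+c["fy"]*p[1]/p[2]])
E
python3 - <<'E'
import pickle,numpy as np
from h import *
s,d=pickle.load(open("s0.pkl","rb"));np.set_printoptions(precision=1,suppress=True)
for n,l in(("scene",dict(dial=(195,171,89),plat=(149,208,68),tab=(216,155,90),flaskcap=(103,135,170),jar=(162,135,75),cup=(236,201,85))),
 ("side",dict(dial=(228,242,89),plat=(285,284,68),tab=(200,229,90),flaskcap=(222,312,170),jar=(149,301,75),cup=(274,202,85)))):
    for k,v in l.items(): print(n,k,ray(d[n],v[:2],v[2]))
print(Ro.from_quat(s["eef_rot"]).as_matrix())
E
```

```text
scene dial [547.1 -79.9  89. ]
scene plat [ 638.  -160.9   68. ]
scene tab [494.4 -41.3  90. ]
scene flaskcap [ 537.6 -259.6  170. ]
scene jar [ 413.4 -182.1   75. ]
scene cup [624.1  14.3  85. ]
side dial [538.6 -84.3  89. ]
side plat [ 635.4 -164.1   68. ]
side tab [486.1 -51.4  90. ]
side flaskcap [ 532.2 -264.   170. ]
side jar [ 409.6 -187.8   75. ]
side cup [634.1  19.   85. ]
[[-0.   0.4 -0.9]
 [ 0.  -0.9 -0.4]
 [-1.  -0.  -0. ]]
```

Call:
move_arm(fingers=[88,88,88,88,88,88,88,88,88,88], delta_pos=[[0,-33,-43],[0,-33,-43],[0,-33,-43],[0,-33,-43],[0,-33,-43],[0,-33,-43],[0,-33,-43],[0,-33,-43],[0,-33,-43],[0,-33,-43]], angular=[[0,0,0],[0,0,0],[0,0,0],[0,0,0],[0,0,0],[0,0,0],[0,0,0],[0,0,0],[0,0,0],[0,0,0]])

```text
clock: 1.4
position: [493.5, -42.3, 238.7]
eef_rot: [0.691, 0.15, -0.691, 0.151]
force: [0.2, -0.7, -0.3]
width: 0.995
```

Call:
move_arm(fingers=[88,88,88,88,88,88,88,88,88,88], delta_pos=[[0,0,0],[0,0,0],[0,0,0],[0,0,0],[0,0,0],[0,0,0],[0,0,0],[0,0,0],[0,0,0],[0,0,0]], angular=[[-10.5,0,0],[-10.5,0,0],[-10.5,0,0],[-10.5,0,0],[-10.5,0,0],[-10.5,0,0],[-10.5,0,0],[-10.5,0,0],[-10.5,0,0],[-10.5,0,0]])

```text
clock: 2.65
position: [492.7, -44.0, 238.4]
eef_rot: [0.299, 0.641, -0.299, 0.64]
force: [-0.3, 0.2, -0.2]
width: 0.996
```

Call:
move_arm(fingers=[88,88,88,88,88,88,88,88,88,88], delta_pos=[[0,0,0],[0,0,0],[0,0,0],[0,0,0],[0,0,0],[0,0,0],[0,0,0],[0,0,0],[0,0,0],[0,0,0]], angular=[[-10,0,0],[0,0,0],[0,0,0],[0,0,0],[0,0,0],[0,0,0],[0,0,0],[0,0,0],[0,0,0],[0,0,0]])

```text
clock: 3.9
position: [492.9, -44.0, 238.7]
eef_rot: [0.244, 0.664, -0.244, 0.664]
force: [-0.4, 0.6, -1.2]
width: 0.995
```

```bash
python3 - <<'E'
from rig import arm
import cv2,pickle
s=arm.get_state();w=arm.snapshot("wrist");pickle.dump((s,w),open("w1.pkl","wb"))
print(s["position"],s["eef_rot"],s["joint_positions"],s["clock"])
cv2.imwrite("pics/w1.png",cv2.resize(w["image"][:,:,::-1],(768,576),interpolation=cv2.INTER_CUBIC))
E
```

```text
[492.93648318 -44.04568702 238.70213723] [ 0.24437201  0.6635614  -0.24436655  0.66351607] [-3.29457658e-01 -9.03961071e-04  1.80353037e+00  9.47665866e-06
  1.33903016e+00 -1.19452052e+00] 3.9
```

View pics/w1.png

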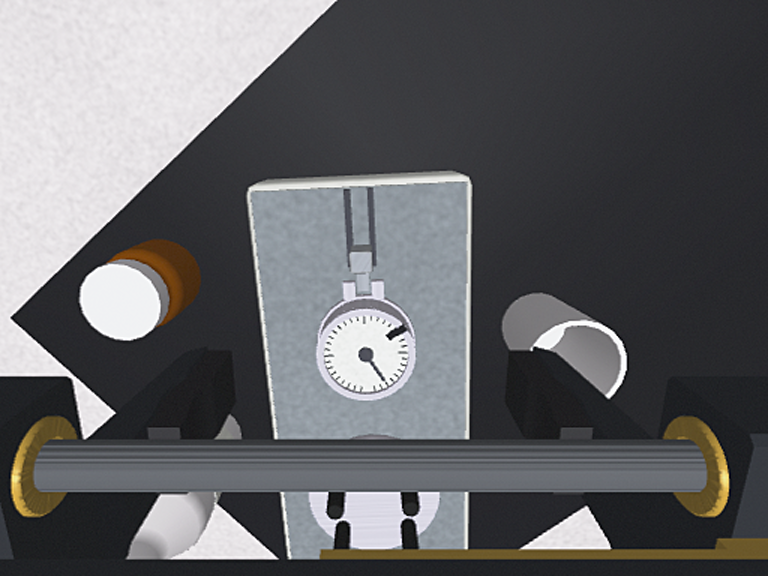

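The wrist view shows the tab top at about (361,259) in the 1.5x picture, the hub at (366,354), the broad zero mark at (397,333) and the needle tip at (384,381).

```bash
python3 - <<'E'
import pickle,numpy as np,cv2
from h import *
s,w=pickle.load(open("w1.pkl","rb"));np.set_printoptions(precision=1,suppress=True)
Q=Ro.from_quat(s["eef_rot"]).as_matrix()
P={}
for k,u,z in(("tab",(361,259),91),("hub",(366,354),87),("zero",(397,333),84),("tip",(384,381),86),("edgeL",(248,190),60),("edgeR",(470,180),60),("ringTop",(365,350),89)):
    P[k]=ray(w,np.array(u)/1.5,z,s);print(k,P[k], "tool",Q.T@(P[k]-s["position"]))
def a(v):return np.degrees(np.arctan2(v[1],v[0]))
print("axis yaw hub-tab",a(P["hub"]-P["tab"]),"edge normal",a(P["edgeL"]-P["edgeR"])-90, "tool z",a(Q[:,2]))
print("zero",a(P["zero"]-P["hub"]),"tip",a(P["tip"]-P["hub"]))
cv2.imwrite("pics/c1.png",cv2.resize(w["image"][150:280,190:300,::-1],None,fx=4.5,fy=4.5,interpolation=cv2.INTER_CUBIC))
E
```

```text
tab [485.7 -43.5  91. ] tool [147.7  -4.3  -5.9]
hub [536.2 -82.7  87. ] tool [151.7  -1.4  58. ]
zero [539.  -58.8  84. ] tool [154.7  18.7  44.6]
tip [558.9 -86.5  86. ] tool [152.7  10.5  77.7]
edgeL [409.  -74.2  60. ] tool [178.7 -77.3 -44.3]
edgeR [496.6  38.4  60. ] tool [178.7  65.1 -50.7]
ringTop [533.  -80.8  89. ] tool [149.7  -2.   54.3]
axis yaw hub-tab -37.81821104785053 edge normal -217.86160351524896 tool z -40.43567385489389
zero 83.32510007945652 tip -9.405738889018563
```

View pics/c1.png

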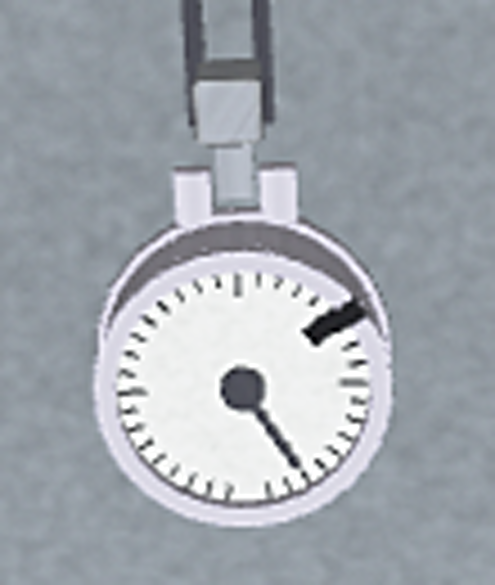

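Call:
move_arm(fingers=[88,88,60,40,40,40,40,40,40,40], delta_pos=[[0,-4.3,-6],[30,0,0],[40,0,0],[40,0,0],[30,0,0],[18,0,0],[8,0,0],[0,0,0],[0,0,0],[0,0,0]], angular=[[-2.6,0,0],[0,0,0],[0,0,0],[0,0,0],[0,0,0],[0,0,0],[0,0,0],[0,0,0],[0,0,0],[0,0,0]])

```text
clock: 5.2
position: [486.3, -43.6, 73.6]
eef_rot: [0.229, 0.668, -0.229, 0.67]
force: [-0.9, -0.5, 0.1]
width: 0.456
```

```bash
python3 - <<'E'
from rig import arm
import cv2,pickle
s=arm.get_state();w=arm.snapshot("wrist");pickle.dump((s,w),open("w2.pkl","wb"))
print(s["position"],s["force"],s["clock"])
cv2.imwrite("pics/w2.png",w["image"][:,:,::-1])
E
```

```text
[486.26128374 -43.6181841   73.57706061] [-0.94915215 -0.54538437  0.10266504] 5.2
```

View pics/w2.png

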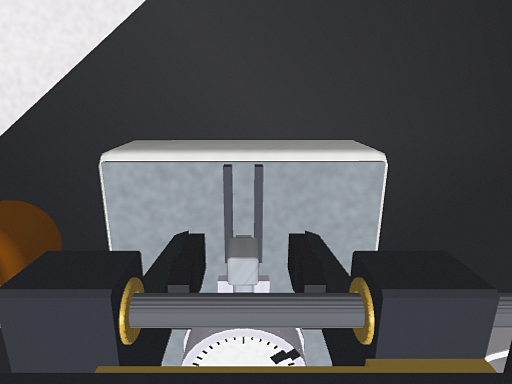

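```bash
python3 - <<'E'
import pickle,numpy as np
from h import *
s,w=pickle.load(open("w2.pkl","rb"))
Q=Ro.from_quat(s["eef_rot"]).as_matrix()
print(Q.T@(ray(w,(243,269),91,s)-s["position"]),np.degrees(np.arctan2(Q[1,2],Q[0,2])))
E
```

```text
[-17.42366354  -0.53176099  -0.25381235] -37.82867056643333
```

The tab sits between the fingers, well centred (within 1 mm). I'll close and slide it.

Call:
move_arm(fingers=[8,8,8,8,8,8,8,8,8,8], delta_pos=[[2,-0.6,0],[0,0,0],[0,0,0],[0,0,0],[0,0,0],[0,0,0],[0,0,-2],[0,0,-3],[0,0,-3],[0,0,-3]], angular=[[0,0,0],[0,0,0],[0,0,0],[0,0,0],[0,0,0],[0,0,0],[0,0,0],[0,0,0],[0,0,0],[0,0,0]], newtons=20)

```text
clock: 6.5
position: [476.4, -37.9, 70.7]
eef_rot: [0.229, 0.669, -0.23, 0.669]
force: [-2.6, -4.9, 0.1]
width: 0.155
```

Call:
move_arm(fingers=[8,8,8,8,8,8,8,8,8,8], delta_pos=[[0,0,-2],[0,0,-2],[0,0,-1],[0,0,0],[0,0,0],[0,0,0],[0,0,0],[0,0,0],[0,0,0],[0,0,0]], angular=[[0,0,0],[0,0,0],[0,0,0],[0,0,0],[0,0,0],[0,0,0],[0,0,0],[0,0,0],[0,0,0],[0,0,0]])

```text
clock: 7.75
position: [472.3, -34.8, 70.7]
eef_rot: [0.229, 0.669, -0.23, 0.669]
force: [-2.5, -4.2, 1.8]
width: 0.153
```

Call:
move_arm(fingers=[40,40,40,88,88,88,88,88,88,88], delta_pos=[[0,0,0],[0,0,0],[0,0,0],[-25,0,0],[-40,0,0],[-40,0,0],[-25,0,0],[0,0,0],[0,0,0],[0,0,0]], angular=[[0,0,0],[0,0,0],[0,0,0],[0,0,0],[0,0,0],[0,0,0],[0,0,0],[0,0,0],[0,0,0],[0,0,0]])

```text
clock: 9.0
position: [471.7, -33.8, 199.1]
eef_rot: [0.229, 0.67, -0.229, 0.668]
force: [1.1, -0.1, -0.8]
width: 0.997
```

```bash
python3 - <<'E'
from rig import arm
import cv2,pickle
s=arm.get_state();w=arm.snapshot("wrist");pickle.dump((s,w),open("w3.pkl","wb"))
print(s["position"],s["force"],s["clock"])
cv2.imwrite("pics/w3.png",cv2.resize(w["image"][120:300,130:370,::-1],None,fx=3,fy=3,interpolation=cv2.INTER_CUBIC))
E
```

```text
[471.67675098 -33.7681993  199.09280176] [ 1.11658559 -0.10339817 -0.80049428] 9.0
```

View pics/w3.png

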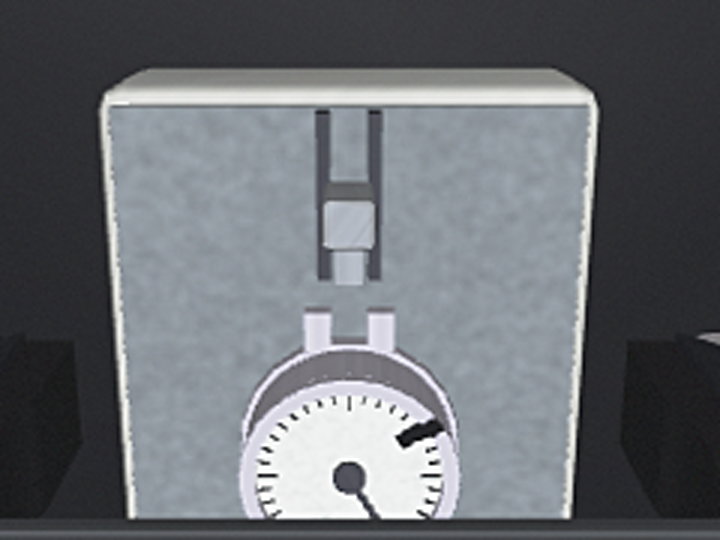

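The catch is out and its tongue is clear of the lugs (tab top at (349,224), hub at (349,477), zero mark at (420,432) in the crop). I'll now find the ring offset in tool axes.

```bash
python3 - <<'E'
import pickle,numpy as np
from h import *
s,w=pickle.load(open("w3.pkl","rb"))
Q=Ro.from_quat(s["eef_rot"]).as_matrix()
for u,z in(((349,224),91),((349,477),87)):
  X=ray(w,np.array(u)/3+[130,120],z,s);print(X,Q.T@(X-s["position"]))
E
```

```text
[474.50909544 -34.96190021  91.        ] [108.08354034   0.89340842   3.26358957]
[536.25675602 -82.84421698  87.        ] [111.87063343   0.95258964  81.41180944]
```

Call:
move_arm(fingers=[88,88,88,88,88,88,88,88,88,88], delta_pos=[[0,1,40],[0,0,41.3],[0,0,0],[30,0,0],[40,0,0],[30,0,0],[18,0,0],[10,0,0],[0,0,0],[0,0,0]], angular=[[0,0,0],[0,0,0],[0,0,0],[0,0,0],[0,0,0],[0,0,0],[0,0,0],[0,0,0],[0,0,0],[0,0,0]])

```text
clock: 10.3
position: [538.2, -83.4, 73.8]
eef_rot: [0.229, 0.668, -0.229, 0.67]
force: [-0.5, 0.1, 0.2]
width: 0.999
```

Call:
move_arm(fingers=[58,58,58,58,58,58,58,58,58,58], delta_pos=[[0,0,0],[0,0,0],[0,0,0],[0,0,0],[0,0,0],[0,0,0],[0,0,0],[0,0,0],[0,0,0],[0,0,0]], angular=[[0,0,0],[0,0,0],[0,0,0],[0,0,0],[0,0,0],[0,0,0],[0,0,0],[0,0,0],[0,0,0],[0,0,0]], newtons=20)

```text
clock: 11.55
position: [536.7, -84.6, 73.2]
eef_rot: [0.228, 0.669, -0.23, 0.669]
force: [-5.4, -6.0, 3.5]
width: 0.72
```

Call:
move_arm(fingers=[58,58,58,58,58,58,58,58,58,58], delta_pos=[[0,0,0],[0,0,0],[0,0,0],[0,0,0],[0,0,0],[0,0,0],[0,0,0],[0,0,0],[0,0,0],[0,0,0]], angular=[[9,0,0],[9,0,0],[9,0,0],[9,0,0],[9,0,0],[9,0,0],[9,0,0],[9,0,0],[9,0,0],[9,0,0]])

```text
clock: 12.8
position: [535.4, -84.7, 73.1]
eef_rot: [-0.634, -0.309, 0.638, -0.309]
force: [-11.4, -5.0, 9.2]
width: 0.72
```

Call:
move_arm(fingers=[58,58,58,58,58,88,88,88,88,88], delta_pos=[[0,0,0],[0,0,0],[0,0,0],[0,0,0],[0,0,0],[0,0,0],[0,0,0],[0,0,0],[0,0,0],[0,0,0]], angular=[[2.7,0,0],[0,0,0],[0,0,0],[0,0,0],[0,0,0],[0,0,0],[0,0,0],[0,0,0],[0,0,0],[0,0,0]])

```text
clock: 14.05
position: [537.4, -83.0, 72.7]
eef_rot: [0.642, 0.296, -0.642, 0.296]
force: [0.5, 0.6, 1.0]
width: 0.995
```

Call:
move_arm(fingers=[88,88,88,88,88,88,88,88,88,88], delta_pos=[[-20,0,0],[-40,0,0],[-40,0,0],[-40,0,0],[-20,0,0],[0,0,-40],[0,0,-20],[0,0,0],[0,0,0],[0,0,0]], angular=[[0,0,0],[0,0,0],[0,0,0],[0,0,0],[0,0,0],[0,0,0],[0,0,0],[0,0,0],[0,0,0],[0,0,0]])

```text
clock: 15.3
position: [575.8, -38.2, 232.4]
eef_rot: [-0.642, -0.296, 0.643, -0.296]
force: [0.2, -0.1, 0.4]
width: 0.995
```

```bash
python3 - <<'E'
from rig import arm
import cv2,pickle
import numpy as np
from h import *
s=arm.get_state();w=arm.snapshot("wrist");pickle.dump((s,w),open("w4.pkl","wb"))
print(s["position"],s["force"],s["clock"],s["joint_positions"])
u=proj(w,(536.2,-82.8,87),s).astype(int);print(u)
x0,y0=u[0]-65,u[1]-55
cv2.imwrite("pics/w4.png",cv2.resize(w["image"][y0:y0+100,x0:x0+130,::-1],None,fx=6,fy=6,interpolation=cv2.INTER_CUBIC));print(x0,y0)
E
```

```text
[575.83920426 -38.17409067 232.35804708] [ 0.18572314 -0.10339593  0.37271334] 15.3 [-2.71630929e-01  1.91596504e-01  1.60755278e+00 -2.47423438e-04
  1.34329655e+00  4.36543941e-01]
[245 240]
180 185
```

View pics/w4.png

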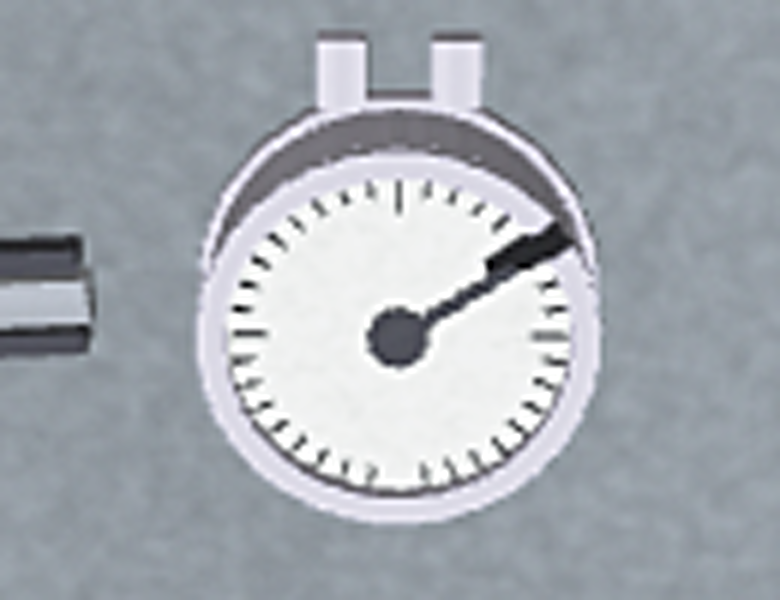

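The zero mark (about (525,253)) now lies over the needle, whose tip is near (490,285). There is a small residual, so I'll measure it: the mark's angle against the needle's.

```bash
cat > m.py <<'E'
import numpy as np,cv2
from h import *
def ang(s,w):
    # crop pixels -> angles from centre, hub plane 87 and card plane (card centre from the long ticks)
    g=cv2.cvtColor(w["image"],cv2.COLOR_RGB2GRAY)
    u=proj(w,(536.2,-82.8,87),s)
    ys,xs=np.mgrid[int(u[1])-40:int(u[1])+40,int(u[0])-40:int(u[0])+40]
    v=g[ys,xs]; 
    hub=(v<110)&(np.hypot(xs-u[0],ys-u[1])<7); h=np.array([xs[hub].mean(),ys[hub].mean()])
    H=ray(w,h,87,s); print("hub px",h,H)
    for zc in(83,85,87):
        c=H
        P=np.array([ray(w,(x,y),zc,s) for x,y in zip(xs.ravel(),ys.ravel())])-c
        r=np.hypot(P[:,0],P[:,1]);a=np.degrees(np.arctan2(P[:,1],P[:,0]));wt=np.clip(150-v.ravel().astype(float),0,None)
        for r0,r1 in((7,15),(19,24),(20,26),(27,31)):
            k=(r>r0)&(r<r1);z=(wt[k]**2*np.exp(1j*np.radians(a[k])));
            pk=a[k][np.argmax(cv2.GaussianBlur(wt.reshape(v.shape),(0,0),1.5).ravel()[k])]
            near=abs((a[k]-pk+180)%360-180)<13
            print(zc,(r0,r1),round(np.degrees(np.angle((z*near).sum())),1))
E
python3 - <<'E'
import pickle
from m import ang
ang(*pickle.load(open("w4.pkl","rb")))
E
```

```text
hub px [246.08860759 240.56962025] [536.48331052 -83.15198644  87.        ]
83 (7, 15) -16.3
83 (19, 24) -8.2
83 (20, 26) -8.3
83 (27, 31) -9.4
85 (7, 15) -12.4
85 (19, 24) -6.0
85 (20, 26) -6.2
85 (27, 31) -8.0
87 (7, 15) -8.3
87 (19, 24) -3.7
87 (20, 26) -4.4
87 (27, 31) -6.6
```

The needle is at about -8.5° and the mark at about -5.3°, so about 3° remains (within tolerance, but I'll centre it). I'll regrip and turn 3° more clockwise.

Call:
move_arm(fingers=[88,88,88,88,88,88,88,88,88,88], delta_pos=[[0,0,30],[0,0,29.7],[0,0,0],[30,0,0],[40,0,0],[40,0,0],[30,0,0],[19,0,0],[0,0,0],[0,0,0]], angular=[[0,0,0],[0,0,0],[0,0,0],[0,0,0],[0,0,0],[0,0,0],[0,0,0],[0,0,0],[0,0,0],[0,0,0]])

```text
clock: 16.6
position: [538.5, -83.0, 74.6]
eef_rot: [0.643, 0.296, -0.642, 0.296]
force: [1.2, -0.1, -0.4]
width: 1.001
```

Call:
move_arm(fingers=[58,58,58,58,58,58,58,58,58,58], delta_pos=[[0,0,0],[0,0,0],[0,0,0],[0,0,0],[0,0,0],[0,0,0],[0,0,0],[0,0,0],[0,0,0],[0,0,0]], angular=[[0,0,0],[0,0,0],[0,0,0],[0,0,0],[0,0,0],[0,0,0],[1.5,0,0],[1.5,0,0],[0,0,0],[0,0,0]])

```text
clock: 17.85
position: [537.4, -82.5, 74.3]
eef_rot: [-0.65, -0.279, 0.65, -0.279]
force: [-2.5, 2.4, 6.3]
width: 0.721
```

Call:
move_arm(fingers=[58,58,88,88,88,88,88,88,88,88], delta_pos=[[0,0,0],[0,0,0],[0,0,0],[0,0,0],[0,0,0],[0,0,0],[-20,0,0],[-40,0,0],[-40,0,0],[-30,0,0]], angular=[[0,0,0],[0,0,0],[0,0,0],[0,0,0],[0,0,0],[0,0,0],[0,0,0],[0,0,0],[0,0,0],[0,0,0]])

```text
clock: 19.1
position: [538.0, -83.1, 205.6]
eef_rot: [0.65, 0.279, -0.649, 0.279]
force: [0.1, -0.1, 0.2]
width: 0.997
```

Call:
move_arm(fingers=[88,88,88,88,88,88,88,88,88,88], delta_pos=[[-20,0,0],[-10,0,0],[0,0,-40],[0,0,-40],[0,0,0],[0,0,0],[0,0,0],[0,0,0],[0,0,0],[0,0,0]], angular=[[0,0,0],[0,0,0],[0,0,0],[0,0,0],[0,0,0],[0,0,0],[0,0,0],[0,0,0],[0,0,0],[0,0,0]])

```text
clock: 20.35
position: [592.7, -25.2, 233.8]
eef_rot: [0.65, 0.279, -0.65, 0.279]
force: [0.3, -0.0, -0.7]
width: 0.992
```

```bash
python3 - <<'E'
from rig import arm
import cv2,pickle
from h import *
from m import ang
s=arm.get_state();w=arm.snapshot("wrist");pickle.dump((s,w),open("w5.pkl","wb"))
print(s["position"],s["clock"])
ang(s,w)
cv2.imwrite("pics/w5.png",cv2.resize(w["image"][130:300,130:360,::-1],None,fx=3.4,fy=3.4,interpolation=cv2.INTER_CUBIC))
E
```

```text
[592.65423504 -25.16947817 233.83248528] 20.35
hub px [245.85526316 259.88157895] [536.37973005 -83.23346239  87.        ]
83 (7, 15) -16.3
83 (19, 24) -11.1
83 (20, 26) -11.4
83 (27, 31) -13.3
85 (7, 15) -11.8
85 (19, 24) -8.9
85 (20, 26) -9.2
85 (27, 31) -11.6
87 (7, 15) -7.5
87 (19, 24) -6.3
87 (20, 26) -6.7
87 (27, 31) -9.9
```

View pics/w5.png

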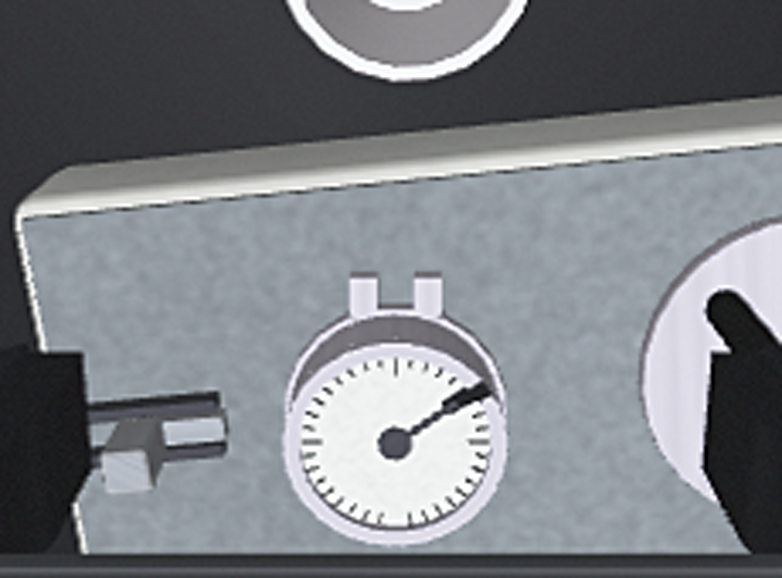

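The needle (about -8°) and mark (about -8°) coincide. The catch is out and the arm is clear, so I'm handing in.

```bash
python3 -c "
from rig import arm
print(arm.hand_in())"
```

```text
the job is handed in; nothing more can be done
None
```

I slid the transport catch out and turned the bezel about 96° clockwise in two grips. I then let go, backed the arm clear and handed the job in at about 20 s on the robot clock. The hand-in gave no verdict.

- **Catch:** the tool moved about 16.5 mm while gripping the tab. The picture after release put the tab 78 mm from the dial axis, which is fully out.
- **Zero mark:** after the first turn it was about 3° off the needle, so I regripped and turned 3° more. The last picture puts both at about -8°, so they agree within roughly 1°. This depends on my guess of about 86 mm for the dial card's height; each 1 mm of error there moves the mark's angle by about 1.2°.
- **Flask, jar and cup:** the arm felt no contact force away from the catch and bezel, and its path was planned clear of all three. I didn't re-measure their positions at the end; only part of the cup was in the last picture.

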